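# Tidy the desk's small things into their trays

### The job

Tidy the small things on the desk: both highlighter pens go into the longer rectangular wooden tray, both rolls of tape into the square wooden tray, and the memory stick into the round terracotta saucer. Each must lie flat on the floor of its tray or saucer, nothing on top of another or up on a rim. Leave the eraser and the pencil sharpener where they are.

Things in the scene. Friction and masses are not known exactly. Their poses are not given: they have to be found in the camera images.
- pen_a_c (a point): A chunky highlighter pen lying flat: a rounded bar 110 long (its own x, the black cap at +x) by 20 wide (its y) by 18 high (its z), grey barrel with a white band, about 30 g. The point is its centre, 9 mm above the surface it lies on. Its twin looks the same; the two are interchangeable.
- pen_b_c (a point): A chunky highlighter pen lying flat: a rounded bar 110 long (its own x, the black cap at +x) by 20 wide (its y) by 18 high (its z), grey barrel with a white band, about 30 g. The point is its centre, 9 mm above the surface it lies on. Its twin looks the same; the two are interchangeable.
- roll_a_c (a point): A small roll of brown tape lying flat: a ring of outer diameter 46, hole 27, height 22 (axis = its z), about 35 g. The point is the middle of the hole, 11 mm above the surface it lies on. Its twin looks the same; the two are interchangeable.
- roll_b_c (a point): A small roll of brown tape lying flat: a ring of outer diameter 46, hole 27, height 22 (axis = its z), about 35 g. The point is the middle of the hole, 11 mm above the surface it lies on. Its twin looks the same; the two are interchangeable.
- stick_c (a point): A black memory stick with a bare steel plug (at +x), lying flat: 58 long (its x), 18 wide (its y), 10 high (its z), about 15 g. The point is its centre, 5 mm above the surface it lies on.
- long_tray: The longer wooden tray, fixed to the desk: outside 178 (its x) by 118 (its y), inside 170 by 110; floor 3 thick, low rim 4 thick whose top is 11 above the desk. Origin at the centre of its underside, on the desk; z up. Two pens fit side by side along its x, for example at y = +24 and -24.
- square_tray: The square wooden tray, fixed to the desk: outside 136 by 136, inside 128 by 128; floor 3 thick, low rim 4 thick whose top is 11 above the desk. Origin at the centre of its underside, on the desk; z up, x and y along its sides. Two rolls fit side by side, for example at y = +31 and -31.
- saucer: The round terracotta plant saucer, fixed to the desk: outer diameter 120 at the foot and 140 at the rim, wall 5, flat floor 5 thick and about 110 across, rim top 14 above the desk. Origin at the centre of its underside, on the desk; z up.
- eraser: Bystander: a white eraser in a blue sleeve, 36 (its x) by 18 by 12 high, loose on the desk. Origin at the centre of its underside.
- sharpener: Bystander: a steel pencil sharpener, 26 (its x) by 16 by 12 high, loose on the desk. Origin at the centre of its underside.

How it is judged:
By the outcome, as a careful person would: the job done as asked, in the order asked, and still so for the second after the job is handed in, with the robot touching nothing.
It also fails if it takes over 138 s, if anything falls off the work surface, if the arm or the gripper's body presses on something with over 40 N, if the wrist force passes 120 N, or if a joint passes its speed limit or range.

### The arm

A 6-joint arm with a two-finger parallel gripper is mounted at the origin on the work surface. World frame = base frame: x ahead of the robot, y to its left, z up, the work surface at z = 0. Lengths are in m, angles in rad, forces in N, time in s.
With the tool pointing down it reaches from about 0.35 to 0.775 m from the base axis. Payload 5.5 kg.
Tool frame: the origin (TCP) lies at the very end of the fingers, on their centre line; the grasp point (between the pads) lies 19 mm behind it; z points along the fingers, y is the line along which they close (so a half turn about z gives the same grasp; the last joint's range is limited). The gripper opens to 85 mm and grips with 20 to 120 N. Pads are 22 mm wide; open, the fingers measure 114 mm over their backs; the gripper's body (76 mm by 85 mm) begins 54 mm behind the grasp point. The pads swing forward as they close: fully open they stand 13 mm farther back than shut.
Start: joints at [1.149, 0.313, 0.046, 1.304, 0, 1.431], TCP at [0.16, 0.552, 0.231] pointing down, gripper open.
Joint ranges: [-2.76, 2.76], [-0.86, 1.69], [-1.03, 1.26], [-2.2, 2.34], [-1.47, 1.5], [-3.14, 3.14]. Speed limits (rad/s): [2.57, 2.57, 3.14, 3.14, 3.14, 3.14].

### API

Orientations are given as a unit quaternion [w, x, y, z].
In Python, from workcell import env gives the robot as it stands. The module is installed in compiled form; this text tells all that it offers.
- The arm moves only by the tool jog_arm, never from a script. Its arguments are lists of equal length, an entry for each row: "gripper": the opening, from 0 (shut) to 1 (fully open); "offset": the shift along the world's x, y, z in cm, a list of three; "twist": the turn about the world's z in degrees. In form: {"gripper": [gripper, ...], "offset": [[dx, dy, dz], ...], "twist": [twist, ...]}. A call has exactly 8 rows; each row is the pose to reach, as a shift and turn from the pose commanded when the call began; what a row does not reach only later rows make up. A row lasts 1/8 s, in which the tool goes at most 62.5 mm and 10.7 degrees, less where a joint would pass 70% of its speed; a pose out of reach is approached as far as the arm can. A call with a gripper value outside its range is refused whole. The fingers move at their own pace and stop on an object; "squeeze" is the grip in N (left out, the last holds). Time passes only in rows, so rows that repeat a pose let the fingers close, or fill a call up. It gives the time, the measured TCP pose, the force, the opening and the grip force at its end, in the units of the state.
- env.get_state(): the state, without advancing time (a new reading comes with each control period).
- env.read_camera(name): name is "scene" or "top" or "wrist"; returns a dict with "image" (384x512x3 uint8, red, green, blue), "z_map" (384x512 float32, m along the optical axis (not along the pixel's ray), 0 where there is no reading), "fovy" (degrees; the focal length in pixels is half the picture's height over the tangent of half this angle, whatever the lens; pixels are square), "cx", "cy" (the principal point, pixels), "distortion" ([k1, k2, p1, p2, k3] as OpenCV has them; the pictures are not rectified), "cam_to_world" (4x4, takes a point from camera to world coordinates). Camera axes: x right, y up, looking along -z (the intrinsics and any distortion apply to the point x, -y, -z); pixel columns grow to the right and rows downward; lengths in m; the calibration is good to about 2 mm. A picture is of the moment at which its call begins.
- env.hand_in(): hands the job in; it is judged then, once.
The state is a dict: "clock": time; "joint_pos": joint angles; "qvel": joint speeds; "tau": joint torques, N m; "tcp_pos": TCP position; "orientation": TCP orientation; "wrist_force": force on the tool from outside, world axes, zero at the start; "ft_torque": the same for the moment, N m; "finger_gap": finger opening in m; "grip_force": force on a finger pad.
Only numpy, scipy, OpenCV 4.12 (cv2) and the standard library are available. Lean on these libraries where they do the work, as an engineer would, in place of code of your own. Each camera call takes 0.05 s, during which the arm holds its last target. There are 200 camera calls.

## Working session

There is one attempt and no reset: what is moved stays moved. The work goes in short steps, Python scripts to look and compute and a tool call to move; the robot and the scene stay as the last step left them, time stands still between calls to the robot, and variables do not carry over. Pictures are saved under pics/ and viewed, at most 14 in all, crops included, and the job is handed in when it is done.

Besides the shell and the picture viewer there is one more tool, called after "Call:" as name(argument=value, ...) on one line, values as JSON. jog_arm: Moves the arm, as the interface text tells. Its arguments: {"type":"object","properties":{"gripper":{"type":"array"},"offset":{"type":"array"},"twist":{"type":"array"},"squeeze":{"type":"number"}},"required":["gripper","offset","twist"]}

```bash
mkdir -p pics
cat > h.py <<'E'
import numpy as np, cv2
from workcell import env
def cam(n):
    d=env.read_camera(n); im=d["image"]; h,w=im.shape[:2]
    f=h/2/np.tan(np.radians(d["fovy"])/2)
    K=np.array([[f,0,d["cx"]],[0,f,d["cy"]],[0,0,1]]); D=np.array(d["distortion"],float)
    return d,K,D
def cloud(d,K,D):
    h,w=d["z_map"].shape
    uv=np.stack(np.meshgrid(np.arange(w),np.arange(h)),-1).reshape(-1,1,2).astype(float)
    p=cv2.undistortPoints(uv,K,D).reshape(h,w,2); z=d["z_map"]
    P=np.stack([p[...,0]*z,-p[...,1]*z,-z,np.ones_like(z)],-1)
    return (P@np.array(d["cam_to_world"]).T)[...,:3]
def topdown(d,K,D,x0,x1,y0,y1,z=0.0,s=0.001):
    # rectified image onto plane z: rows = decreasing x, cols = decreasing y (view as from robot)
    X,Y=np.meshgrid(np.arange(x1,x0,-s),np.arange(y1,y0,-s),indexing='ij')
    P=np.stack([X,Y,np.full_like(X,z)],-1).reshape(-1,3)
    T=np.linalg.inv(np.array(d["cam_to_world"])); C=P@T[:3,:3].T+T[:3,3]
    C=C*[1,-1,-1]
    uv,_=cv2.projectPoints(C,np.zeros(3),np.zeros(3),K,D)
    m=uv.reshape(*X.shape,2).astype(np.float32)
    return cv2.remap(d["image"],m[...,0],m[...,1],cv2.INTER_LINEAR)
def save(n,im): cv2.imwrite("pics/"+n+".png",np.ascontiguousarray(im[...,::-1]))
E
python3 - <<'E'
from h import *
for n in ("top","scene"):
    d,K,D=cam(n); save(n,d["image"]); P=cloud(d,K,D)
    print(n,np.array(d["cam_to_world"])[:3].round(3).tolist(),K[0,0],D, (d["z_map"]==0).mean())
    for v in (100,200,300):
        print([P[v,u].round(3).tolist() for u in (60,250,450)])
print(env.get_state())
E
```

```text
top [[-0.013, 0.994, -0.106, 0.435], [-1.0, -0.012, 0.013, 0.011], [0.012, 0.106, 0.994, 1.071]] 423.3720445252785 [-0.00841696  0.          0.          0.          0.        ] 0.004033406575520833
[[0.735, 0.435, 0.149], [0.779, 0.011, -0.001], [0.774, -0.513, 0.001]]
[[0.523, 0.494, 0.0], [0.517, 0.014, 0.002], [0.511, -0.496, 0.002]]
[[0.276, 0.485, 0.002], [0.269, 0.017, 0.0], [0.261, -0.484, -0.004]]
scene [[-0.824, -0.445, 0.35, 0.869], [0.567, -0.65, 0.507, 0.425], [0.002, 0.616, 0.788, 0.703]] 363.28616730702333 [-0.07681566  0.          0.          0.          0.        ] 0.0041961669921875
[[0.863, -0.701, 0.002], [0.367, -0.352, -0.002], [-0.006, 0.068, 0.109]]
[[0.973, -0.293, -0.001], [0.588, -0.019, 0.01], [0.176, 0.256, 0.002]]
[[1.241, -0.521, -0.753], [0.724, 0.185, 0.002], [0.388, 0.421, -0.001]]
{'clock': 0.1, 'joint_pos': array([ 1.14941043e+00,  3.13967728e-01,  4.50701997e-02,  1.30359947e+00,
       -1.45373784e-05,  1.43115964e+00]), 'qvel': array([-0.00048559, -0.00326392,  0.00381032, -0.00119591, -0.00064494,
       -0.00032401]), 'tau': array([ 3.17322985e-03, -4.81723559e+01,  2.99245727e+01,  1.26959640e-02,
       -1.17756422e-04,  1.65278965e-05]), 'tcp_pos': array([0.15971193, 0.5518884 , 0.23046475]), 'orientation': array([-2.28428040e-04,  1.40409050e-01,  9.90093216e-01, -8.19110913e-04]), 'wrist_force': array([ 0.45131332, -0.8396936 ,  0.2395892 ]), 'ft_torque': array([-0.02218987, -0.00897829,  0.03610213]), 'grip_force': 0.0, 'finger_gap': 0.08533731591087719}
```

View pics/top.png

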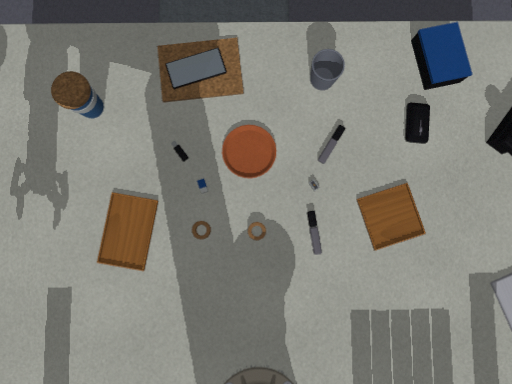

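View pics/scene.png

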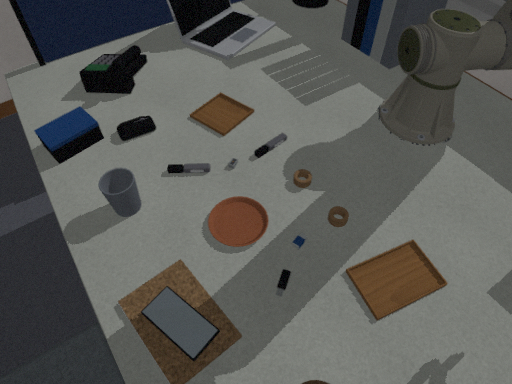

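The top view shows everything unobstructed: the long tray at (128,231), square tray (391,215), saucer (249,151), pens (331,142) and (314,229), rolls (201,230) and (257,231), stick (180,152), eraser (201,184) and sharpener (313,183). The scene view agrees.

```bash
cat > seg.py <<'E'
from h import *
d,K,D=cam("top"); P=cloud(d,K,D); im=d["image"]; med=np.median(im.reshape(-1,3),0)
desk=np.abs(P[...,2])<0.03
print("desk noise",P[350:380,100:160,2].std(),np.median(P[350:380,100:160,2]))
hs=cv2.cvtColor(im,cv2.COLOR_RGB2HSV)
def fit(name,c,r,h,mask=None):
    u,v=c; m=np.zeros(im.shape[:2],bool); m[v-r:v+r,u-r:u+r]=1
    Z=P[...,2]; mm=m&((Z>0.005) if mask is None else mask)&(Z<0.06)
    n,l,s,cc=cv2.connectedComponentsWithStats(mm.astype(np.uint8)); 
    k=1+np.argmax(s[1:,4]); q=l==k; z=np.median(Z[q])
    # project pixels onto plane z=h rather than noisy depth
    uv=np.argwhere(q)[:,::-1].astype(float)
    p=cv2.undistortPoints(uv.reshape(-1,1,2),K,D).reshape(-1,2)
    T=np.array(d["cam_to_world"]); R=np.c_[p[:,0],-p[:,1],-np.ones(len(p))]@T[:3,:3].T
    X=T[:3,3]+R*((h-T[2,3])/R[:,2])[:,None]
    rc=cv2.minAreaRect((X[:,:2]*1000).astype(np.float32))
    e=np.linalg.eigh(np.cov(X[:,:2].T))[1][:,1]
    print(name,"n",len(X),"z",z.round(4),"mean",(X[:,:2].mean(0)*1000).round(1),"rect",np.round(rc[0],1),np.round(rc[1],1),"pca",np.degrees(np.arctan2(e[1],e[0])).round(1), "rang",round(rc[2],1))
S=hs[...,1]; H=hs[...,0]; br=(S>85)&(H<25); 
dark=hs[...,2]<60
fit("pen1",(331,142),26,.009); fit("pen2",(314,229),26,.009)
fit("roll1",(201,230),16,.022,br&(P[...,2]>.002)); fit("roll2",(257,231),16,.022,br&(P[...,2]>.002))
fit("stick",(180,152),16,.008,dark); 
fit("eraser",(201,184),10,.012); fit("sharp",(313,183),10,.012)
fit("long",(128,231),48,.009,br); fit("square",(391,215),42,.009,br); fit("saucer",(249,151),36,.012,(S>120)&(H<20))
t=topdown(d,K,D,.35,.80,-.36,.42,.008); save("td",t)
E
python3 seg.py
```

```text
desk noise 0.03571897858176371 0.0006938625221524219
pen1 n 333 z 0.0179 mean [ 657.7 -194.2] rect [ 658.5 -194.6] [ 20.1 110.8] pca 147.6 rang 57.8
pen2 n 364 z 0.0177 mean [ 432.8 -144.1] rect [ 433.9 -143.9] [109.2  21.4] pca -171.9 rang 8.1
roll1 n 159 z 0.0222 mean [444.3 136.8] rect [444.4 136.7] [41.8 41.8] pca 58.2 rang 89.9
roll2 n 154 z 0.0225 mean [440.3  -1. ] rect [440.2  -1.2] [41.9 41.7] pca 48.5 rang 89.3
stick n 114 z 0.01 mean [639.8 189.2] rect [640. 189.] [43.4 17.2] pca -143.2 rang 36.5
eraser n 106 z 0.0126 mean [554.6 135.1] rect [554.8 135. ] [35.2 20.2] pca -160.9 rang 26.3
sharp n 68 z 0.0118 mean [ 552.9 -146.4] rect [ 552.8 -146.3] [25.9 16.3] pca -152.7 rang 32.3
long n 3413 z 0.0039 mean [442.6 320.1] rect [443.3 320. ] [118.5 178.1] pca 169.2 rang 79.2
square n 2910 z 0.0039 mean [ 472.1 -339.9] rect [ 472.5 -340.1] [135.6 137.1] pca 101.6 rang 17.1
saucer n 2226 z 0.0062 mean [641.9  15.5] rect [641.8  16.3] [134.5 134.2] pca 74.7 rang 89.0
```

View pics/td.png

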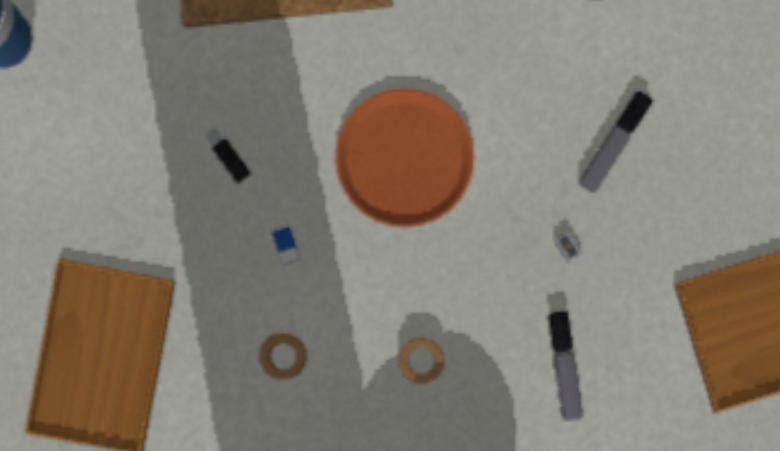

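Call:
jog_arm(gripper=[0.7,0.7,0.7,0.7,0.7,0.7,0.7,0.7], offset=[[3,-4.5,-0.5],[6.2,-9.3,-1],[9.4,-14.1,-2],[12.6,-18.9,-3],[15.8,-23.7,-4],[19,-28.5,-5],[22,-33,-6],[25,-37.4,-7]], twist=[-2,-4,-6,-8,-10,-12,-14,-16.3], squeeze=40)

```text
clock: 1.15
tcp_pos: [0.4106, 0.1767, 0.161]
orientation: [0.0, 0.28, 0.96, 0.0]
wrist_force: [0.3, 1.4, 0.7]
finger_gap: 0.0599
grip_force: 0.0
```

Call:
jog_arm(gripper=[0.7,0.7,0.7,0.7,0.7,0.7,0.6,0.6], offset=[[3.2,-4.8,-1],[6.4,-9.6,-2],[9.6,-14.4,-3],[12.8,-19.2,-4],[16,-24,-6],[19.2,-28.8,-8],[22.2,-33.4,-9],[24.8,-37.2,-9]], twist=[0,0,0,0,0,0,0,0])

```text
clock: 2.15
tcp_pos: [0.6578, -0.1954, 0.0693]
orientation: [-0.001, 0.28, 0.96, 0.0]
wrist_force: [0.9, -0.3, 0.2]
finger_gap: 0.0514
grip_force: 0.0
```

Run:
```python
from h import *
d,K,D=cam("wrist"); save("w1",d["image"]); s=env.get_state(); print(s["tcp_pos"],s["orientation"],s["finger_gap"])
```

```text
[ 0.66123014 -0.20080583  0.06960583] [ 0.00149906  0.28148982  0.9595624  -0.00110763] 0.05132179287892695
```

View pics/w1.png

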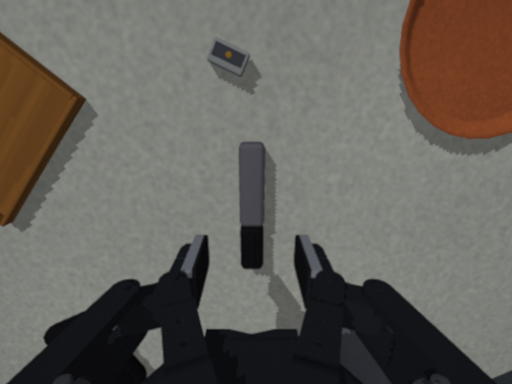

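The wrist view shows the pen centred between the fingers (pen at column 252, fingers at 195 and 310) and parallel to the pads. I'll lower and grip.

Call:
jog_arm(gripper=[0.6,0.6,0.6,0.6,0.6,0.3,0.1,0.1], offset=[[0,0,-1.5],[0,0,-3.5],[0,0,-5.3],[0,0,-6.4],[0,0,-6.7],[0,0,-6.7],[0,0,-6.7],[0,0,-6.7]], twist=[0,0,0,0,0,0,0,0])

```text
clock: 3.2
tcp_pos: [0.6587, -0.194, 0.0054]
orientation: [0.001, 0.279, 0.96, -0.0]
wrist_force: [-0.2, 0.4, 2.5]
finger_gap: 0.0187
grip_force: 40.9
```

Call:
jog_arm(gripper=[0.1,0.1,0.1,0.1,0.1,0.1,0.1,0.1], offset=[[0,0,0],[0,0,0],[0,0,1],[0,0,2.5],[0,0,4.5],[0,0,6],[0,0,7],[0,0,7]], twist=[0,0,0,0,0,0,0,0])

```text
clock: 4.2
tcp_pos: [0.6585, -0.1939, 0.0754]
orientation: [0.001, 0.279, 0.96, -0.0]
wrist_force: [-0.6, -0.3, -0.1]
finger_gap: 0.0189
grip_force: 40.6
```

Call:
jog_arm(gripper=[0.1,0.1,0.1,0.1,0.1,0.1,0.1,0.1], offset=[[-0.6,1.5,0],[-1.8,4.5,0],[-3.4,8.7,0],[-5.2,13.2,0],[-7,17.8,0],[-8.8,22.4,0],[-10.6,27,0],[-12.4,31.6,0]], twist=[1,3,5,7,9,11,13,15])

```text
clock: 5.2
tcp_pos: [0.5315, 0.1244, 0.0735]
orientation: [-0.001, 0.151, 0.989, -0.0]
wrist_force: [-0.3, 0.9, -0.2]
finger_gap: 0.0187
grip_force: 40.6
```

Call:
jog_arm(gripper=[0.1,0.1,0.1,0.1,0.1,0.1,0.1,0.1], offset=[[-1.8,4.6,0],[-3.6,9.2,0],[-5.4,13.8,0],[-6.9,17.5,0],[-8,20.2,0],[-8.6,21.6,0],[-8.7,22.1,0],[-8.7,22.1,0]], twist=[2,4,5.5,6.6,6.6,6.6,6.6,6.6])

```text
clock: 6.2
tcp_pos: [0.4469, 0.343, 0.0741]
orientation: [-0.0, 0.095, 0.996, -0.0]
wrist_force: [-0.9, -0.1, 0.3]
finger_gap: 0.0186
grip_force: 40.6
```

Call:
jog_arm(gripper=[0.1,0.1,0.1,0.1,0.1,0.1,0.1,0.1], offset=[[0,0,-1],[0,0,-2.5],[0,0,-4],[0,0,-5.3],[0,0,-6],[0,0,-6.4],[0,0,-6.5],[0,0,-6.5]], twist=[0,0,0,0,0,0,0,0])

```text
clock: 7.2
tcp_pos: [0.4472, 0.3436, 0.0097]
orientation: [0.0, 0.094, 0.996, 0.0]
wrist_force: [0.1, -0.2, -0.1]
finger_gap: 0.0188
grip_force: 40.6
```

Call:
jog_arm(gripper=[0.35,0.35,0.35,0.35,0.35,0.35,0.5,0.6], offset=[[0,0,0],[0,0,0],[0,0,0],[0,0,1],[0,0,2.5],[0,0,4.5],[0,0,6.5],[0,0,7]], twist=[0,0,0,0,0,0,0,0])

```text
clock: 8.2
tcp_pos: [0.4483, 0.3442, 0.0818]
orientation: [0.002, 0.095, 0.996, 0.001]
wrist_force: [-0.1, 0.2, -0.5]
finger_gap: 0.0512
grip_force: 0.0
```

Call:
jog_arm(gripper=[0.6,0.6,0.6,0.6,0.6,0.6,0.6,0.6], offset=[[0,-3,0],[-0.1,-8,0],[-0.3,-14,0],[-0.5,-20,0],[-0.7,-26,0],[-0.9,-32,0],[-1.1,-37,0],[-1.2,-42,0]], twist=[2,4,6,8,10,13,16,18.9])

```text
clock: 9.2
tcp_pos: [0.4346, -0.0784, 0.0795]
orientation: [0.0, -0.071, 0.997, -0.0]
wrist_force: [1.2, -0.4, -0.2]
finger_gap: 0.0514
grip_force: 0.0
```

Call:
jog_arm(gripper=[0.6,0.6,0.6,0.6,0.6,0.6,0.6,0.6], offset=[[-0.1,-4,0],[-0.2,-6,-1],[-0.2,-6.7,-3],[-0.2,-6.7,-5],[-0.2,-6.7,-6.5],[-0.2,-6.7,-7.3],[-0.2,-6.7,-7.6],[-0.2,-6.7,-7.6]], twist=[0,0,0,0,0,0,0,0])

```text
clock: 10.2
tcp_pos: [0.4331, -0.1437, 0.0035]
orientation: [0.0, -0.07, 0.998, -0.0]
wrist_force: [0.1, -0.6, -0.2]
finger_gap: 0.0508
grip_force: 0.0
```

Call:
jog_arm(gripper=[0.1,0.1,0.1,0.1,0.1,0.1,0.1,0.1], offset=[[0,0,0],[0,0,0],[0,0,0],[0,0,0],[0,0,1],[0,0,3],[0,0,5.5],[0,0,7]], twist=[0,0,0,0,0,0,0,0])

```text
clock: 11.2
tcp_pos: [0.4332, -0.1438, 0.0748]
orientation: [0.0, -0.07, 0.998, -0.0]
wrist_force: [-0.2, -0.7, -0.2]
finger_gap: 0.0192
grip_force: 39.3
```

Call:
jog_arm(gripper=[0.1,0.1,0.1,0.1,0.1,0.1,0.1,0.1], offset=[[0,2,0],[0.1,6,0],[0.2,11,0],[0.3,16,0],[0.4,21,0],[0.5,26,0],[0.5,31,0],[0.5,36,0]], twist=[-2,-4,-6,-8,-10,-13,-16,-18.9])

```text
clock: 12.2
tcp_pos: [0.4376, 0.218, 0.0738]
orientation: [0.0, 0.095, 0.995, 0.0]
wrist_force: [0.8, 0.1, -0.3]
finger_gap: 0.0194
grip_force: 39.3
```

Call:
jog_arm(gripper=[0.1,0.1,0.1,0.1,0.1,0.1,0.1,0.1], offset=[[0,4,0],[0.1,6.8,0],[0.1,7.9,-0.5],[0.1,8.1,-2],[0.1,8.1,-4],[0.1,8.1,-5.6],[0.1,8.1,-6.5],[0.1,8.1,-6.5]], twist=[0,0,0,0,0,0,0,0])

```text
clock: 13.2
tcp_pos: [0.4387, 0.2967, 0.0077]
orientation: [-0.0, 0.095, 0.995, -0.0]
wrist_force: [-0.2, 0.3, -0.4]
finger_gap: 0.0192
grip_force: 39.9
```

Call:
jog_arm(gripper=[0.35,0.35,0.35,0.35,0.35,0.35,0.5,0.9], offset=[[0,0,0],[0,0,0],[0,0,0.2],[0,0,1],[0,0,2.5],[0,0,4.5],[0,0,6.5],[0,-1,7]], twist=[0,0,0,0,0,0,0,0])

```text
clock: 14.2
tcp_pos: [0.4403, 0.2881, 0.0807]
orientation: [0.002, 0.094, 0.996, 0.001]
wrist_force: [0.6, -0.7, -0.1]
finger_gap: 0.0593
grip_force: 0.0
```

Call:
jog_arm(gripper=[0.9,0.9,0.9,0.9,0.9,0.9,0.9,0.9], offset=[[0.1,-4,0],[0.2,-8,0],[0.4,-12,0],[0.5,-14.5,0],[0.5,-15,-1.5],[0.5,-15,-3.5],[0.5,-15,-5],[0.5,-15,-5.5]], twist=[4,9,15,21,26,27.9,27.9,27.9])

```text
clock: 15.2
tcp_pos: [0.4428, 0.1367, 0.0225]
orientation: [-0.001, -0.148, 0.989, 0.0]
wrist_force: [0.3, 1.0, 1.0]
finger_gap: 0.0765
grip_force: 0.0
```

Run:
```python
from h import *
d,K,D=cam("wrist"); save("w2",d["image"]); s=env.get_state(); print(s["tcp_pos"],s["orientation"],s["finger_gap"])
```

```text
[0.44288017 0.13684416 0.02238377] [-9.90893784e-04 -1.48079974e-01  9.88974893e-01  3.51024750e-06] 0.07679405988666697
```

View pics/w2.png

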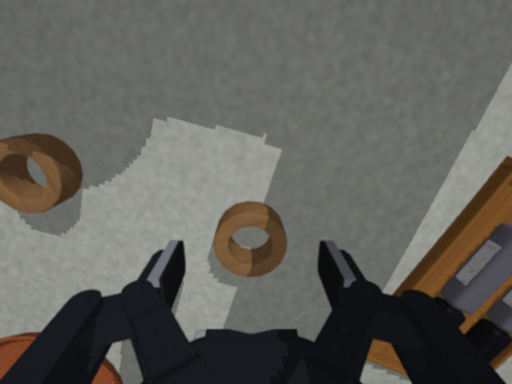

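The roll sits midway between the fingers (roll at column 250, fingers at 172 and 332), and both pens can be seen inside the tray at right.

Call:
jog_arm(gripper=[0.9,0.9,0.9,0.45,0.45,0.45,0.45,0.45], offset=[[0.1,0,-1],[0.1,0,-1.8],[0.1,0,-2],[0.1,0,-2],[0.1,0,-2],[0.1,0,-2],[0.1,0,-2],[0.1,0,-2]], twist=[0,0,0,0,0,0,0,0])

```text
clock: 16.25
tcp_pos: [0.4452, 0.1374, 0.0038]
orientation: [0.0, -0.148, 0.989, 0.0]
wrist_force: [-1.2, -0.2, 6.2]
finger_gap: 0.044
grip_force: 41.2
```

Call:
jog_arm(gripper=[0.45,0.45,0.45,0.45,0.45,0.45,0.45,0.45], offset=[[0,0,0],[0,0,0],[0,0,1],[0,0,2.5],[0,0,4.5],[0,0,6],[0,0,7],[0,0,7]], twist=[0,0,0,0,0,0,0,0])

```text
clock: 17.25
tcp_pos: [0.4456, 0.1374, 0.0741]
orientation: [0.001, -0.148, 0.989, 0.0]
wrist_force: [0.6, 0.6, -0.2]
finger_gap: 0.0438
grip_force: 40.8
```

Call:
jog_arm(gripper=[0.45,0.45,0.45,0.45,0.45,0.45,0.45,0.45], offset=[[0,-2,0],[0,-6,0],[0,-11,0],[0,-16,0],[0,-21,0],[0,-26,0],[0,-31,0],[0,-36,0]], twist=[0,0,0,0,0,0,0,0])

```text
clock: 18.25
tcp_pos: [0.4443, -0.2241, 0.0726]
orientation: [-0.0, -0.148, 0.989, 0.0]
wrist_force: [0.8, -0.1, -0.3]
finger_gap: 0.0439
grip_force: 40.8
```

Call:
jog_arm(gripper=[0.45,0.45,0.45,0.45,0.45,0.45,0.45,0.45], offset=[[0,-5,0],[-0.1,-9,0],[-0.2,-11.5,0],[-0.2,-12.6,-1.5],[-0.2,-12.6,-4],[-0.2,-12.6,-5.8],[-0.2,-12.6,-6.6],[-0.2,-12.6,-6.6]], twist=[0,0,0,0,0,0,0,0])

```text
clock: 19.25
tcp_pos: [0.4427, -0.3471, 0.0071]
orientation: [-0.0, -0.149, 0.989, 0.001]
wrist_force: [0.2, -0.5, -0.9]
finger_gap: 0.0441
grip_force: 40.8
```

Call:
jog_arm(gripper=[0.68,0.68,0.68,0.68,0.68,0.7,0.8,0.9], offset=[[0,0,0],[0,0,0],[0,0,0.2],[0,0,1],[0,0,2.5],[0,0,4.5],[0,0,6.5],[0,0,7]], twist=[0,0,0,0,0,0,0,0])

```text
clock: 20.25
tcp_pos: [0.444, -0.3498, 0.0798]
orientation: [0.001, -0.148, 0.989, -0.002]
wrist_force: [0.6, -0.1, 1.0]
finger_gap: 0.0764
grip_force: 0.0
```

Call:
jog_arm(gripper=[0.9,0.9,0.9,0.9,0.9,0.9,0.9,0.9], offset=[[0,4,0],[0,9,0],[0,14,0],[0,19,0],[0,24,0],[-0.1,29,0],[-0.2,33,0],[-0.2,34.6,0]], twist=[0,0,0,0,0,0,0,0])

```text
clock: 21.25
tcp_pos: [0.4403, -0.0009, 0.0773]
orientation: [-0.0, -0.15, 0.989, 0.0]
wrist_force: [0.2, 0.1, 0.1]
finger_gap: 0.0773
grip_force: 0.0
```

Call:
jog_arm(gripper=[0.9,0.9,0.9,0.9,0.9,0.45,0.45,0.45], offset=[[0,0,-1.5],[0,0,-3.5],[0,0,-5.5],[0,0,-6.8],[0,0,-7.4],[0,0,-7.4],[0,0,-7.4],[0,0,-7.4]], twist=[0,0,0,0,0,0,0,0])

```text
clock: 22.25
tcp_pos: [0.4415, -0.0028, 0.0042]
orientation: [0.001, -0.148, 0.989, -0.0]
wrist_force: [-1.2, -0.6, 5.4]
finger_gap: 0.0447
grip_force: 40.7
```

Call:
jog_arm(gripper=[0.45,0.45,0.45,0.45,0.45,0.45,0.45,0.45], offset=[[0,0,0],[0,0,0],[0,0,1],[0,0,2.5],[0,0,4.5],[0,0,6],[0,0,7],[0,0,7]], twist=[0,0,0,0,0,0,0,0])

```text
clock: 23.25
tcp_pos: [0.4417, -0.0028, 0.0742]
orientation: [0.001, -0.148, 0.989, -0.0]
wrist_force: [0.4, -0.7, -0.3]
finger_gap: 0.0446
grip_force: 41.0
```

Now to (502,-331): delta (+6.0, −32.8).

Call:
jog_arm(gripper=[0.45,0.45,0.45,0.45,0.45,0.45,0.45,0.45], offset=[[0.4,-2,0],[1.1,-6,0],[2,-11,0],[2.9,-16,0],[3.8,-21,0],[4.8,-26,0],[5.6,-30.5,0],[6,-32.4,0]], twist=[0,0,0,0,0,0,0,0])

```text
clock: 24.25
tcp_pos: [0.5008, -0.329, 0.0723]
orientation: [-0.0, -0.147, 0.989, 0.0]
wrist_force: [-0.1, 0.0, -1.1]
finger_gap: 0.0447
grip_force: 41.0
```

Call:
jog_arm(gripper=[0.45,0.45,0.45,0.45,0.45,0.45,0.45,0.45], offset=[[0.1,-0.4,0],[0.1,-0.4,-1.5],[0.1,-0.4,-3.5],[0.1,-0.4,-5],[0.1,-0.4,-6.2],[0.1,-0.4,-6.6],[0.1,-0.4,-6.6],[0.1,-0.4,-6.6]], twist=[0,0,0,0,0,0,0,0])

```text
clock: 25.25
tcp_pos: [0.5022, -0.3308, 0.0076]
orientation: [0.0, -0.148, 0.989, -0.0]
wrist_force: [-0.6, -0.4, -0.5]
finger_gap: 0.0445
grip_force: 41.0
```

Call:
jog_arm(gripper=[0.68,0.68,0.68,0.68,0.68,0.6,0.6,0.6], offset=[[0,0,0],[0,0,0],[0,0,0.2],[0,0,1],[0,0,2.5],[0,0,4.5],[0,0,6.5],[0,0,7]], twist=[0,0,0,0,0,0,0,0])

```text
clock: 26.25
tcp_pos: [0.5031, -0.3316, 0.0799]
orientation: [0.001, -0.148, 0.989, -0.002]
wrist_force: [0.7, 0.3, 0.0]
finger_gap: 0.0512
grip_force: 0.0
```

Call:
jog_arm(gripper=[0.6,0.6,0.6,0.6,0.6,0.6,0.6,0.6], offset=[[0.8,3,0],[2.1,8,0],[3.5,13,0],[4.9,18,0],[6.3,23,0],[7.7,28,0],[9,33,0],[10.4,38,0]], twist=[1,3,6,9,12,15,18,19.4])

```text
clock: 27.25
tcp_pos: [0.606, 0.051, 0.0773]
orientation: [-0.0, -0.313, 0.95, 0.0]
wrist_force: [1.0, -0.4, 0.3]
finger_gap: 0.0512
grip_force: 0.0
```

Call:
jog_arm(gripper=[0.6,0.6,0.6,0.6,0.6,0.6,0.6,0.6], offset=[[1.2,4.6,0],[2.3,9,0],[3.2,12.5,0],[3.7,14.2,-1],[3.7,14.2,-3],[3.7,14.2,-4],[3.7,14.2,-4.5],[3.7,14.2,-4.5]], twist=[0,0,0,0,0,0,0,0])

```text
clock: 28.25
tcp_pos: [0.6428, 0.1906, 0.0321]
orientation: [-0.0, -0.312, 0.95, 0.0]
wrist_force: [-0.4, 0.1, 0.7]
finger_gap: 0.0511
grip_force: 0.0
```

Run:
```python
from h import *
d,K,D=cam("wrist"); save("w3",d["image"]); s=env.get_state(); print(s["tcp_pos"],s["orientation"],s["finger_gap"])
```

```text
[0.64319364 0.19079938 0.03263892] [ 1.64629217e-04 -3.12383301e-01  9.49956129e-01  5.35653911e-06] 0.05166429788812774
```

View pics/w3.png

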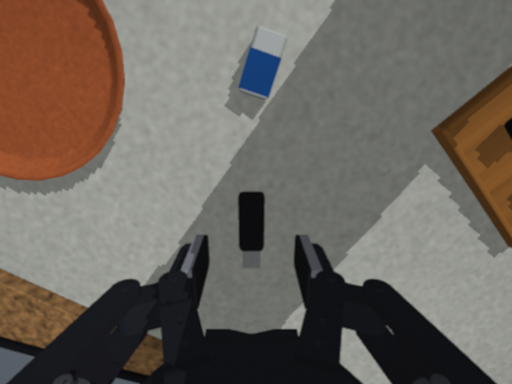

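The stick (column 251) lies centred between the fingers and parallel to the pads, plug toward the hand.

Call:
jog_arm(gripper=[0.6,0.6,0.6,0.6,0.1,0.1,0.1,0.1], offset=[[0,0,-1.2],[0,0,-2.4],[0,0,-3],[0,0,-3],[0,0,-3],[0,0,-3],[0,0,-3],[0,0,-3]], twist=[0,0,0,0,0,0,0,0])

```text
clock: 29.3
tcp_pos: [0.6434, 0.1915, 0.003]
orientation: [0.001, -0.313, 0.95, -0.0]
wrist_force: [0.4, -0.7, 3.0]
finger_gap: 0.0163
grip_force: 40.8
```

Call:
jog_arm(gripper=[0.1,0.1,0.1,0.1,0.1,0.1,0.1,0.1], offset=[[0,0,0],[0,0,0],[0,0,1],[0,0,2.5],[0,0,4.5],[0,0,6],[0,0,7],[0,0,7]], twist=[0,0,0,0,0,0,0,0])

```text
clock: 30.3
tcp_pos: [0.6436, 0.1915, 0.0734]
orientation: [0.001, -0.313, 0.95, -0.0]
wrist_force: [-0.3, 0.2, -0.2]
finger_gap: 0.0165
grip_force: 40.4
```

Call:
jog_arm(gripper=[0.1,0.1,0.1,0.1,0.1,0.1,0.1,0.1], offset=[[0,-2,0],[-0.1,-5,0],[-0.2,-9,0],[-0.3,-13,0],[-0.4,-16,0],[-0.5,-17.5,0],[-0.5,-17.8,-0.5],[-0.5,-17.8,-1.5]], twist=[0,0,0,0,0,0,0,0])

```text
clock: 31.3
tcp_pos: [0.6381, 0.0138, 0.0569]
orientation: [0.0, -0.313, 0.95, 0.0]
wrist_force: [-0.1, -0.0, -0.2]
finger_gap: 0.0166
grip_force: 40.4
```

Call:
jog_arm(gripper=[0.1,0.1,0.1,0.1,0.1,0.1,0.1,0.1], offset=[[0,0,-1],[0,0,-2.5],[0,0,-3.8],[0,0,-4.5],[0,0,-4.9],[0,0,-4.9],[0,0,-4.9],[0,0,-4.9]], twist=[0,0,0,0,0,0,0,0])

```text
clock: 32.3
tcp_pos: [0.6382, 0.0133, 0.0086]
orientation: [0.0, -0.313, 0.95, -0.0]
wrist_force: [0.9, -0.6, -0.3]
finger_gap: 0.0163
grip_force: 40.4
```

Call:
jog_arm(gripper=[0.4,0.4,0.4,0.4,0.4,0.4,0.4,0.4], offset=[[0,0,0],[0,0,0],[0,0,0.2],[0,0,1],[0,0,3],[0,0,6],[0,0,9],[0,0,11]], twist=[0,0,0,0,0,0,0,0])

```text
clock: 33.3
tcp_pos: [0.6387, 0.0133, 0.1208]
orientation: [0.001, -0.313, 0.95, -0.0]
wrist_force: [-0.0, -0.5, -0.3]
finger_gap: 0.0341
grip_force: 0.0
```

Call:
jog_arm(gripper=[0.4,0.4,0.4,0.4,0.4,0.4,0.4,0.4], offset=[[-2,0,3],[-5,0,6],[-9,0,9],[-13,0,12],[-17,0,12],[-20,0,12],[-21,0,12],[-21,0,12]], twist=[0,0,0,0,0,0,0,0])

```text
clock: 34.3
tcp_pos: [0.4283, 0.0133, 0.239]
orientation: [0.001, -0.313, 0.95, -0.0]
wrist_force: [0.2, -0.0, 0.5]
finger_gap: 0.0342
grip_force: 0.0
```

Run:
```python
from h import *
d,K,D=cam("top"); P=cloud(d,K,D)
a=topdown(d,K,D,.33,.75,.22,.42,.012); b=topdown(d,K,D,.33,.75,-.43,-.25,.012); c=topdown(d,K,D,.33,.75,-.08,.16,.012)
save("end",np.hstack([a,c,b])); print(a.shape,c.shape,b.shape)
def fit(n,cx,cy,r,lo):
    q=(np.hypot(P[...,0]-cx,P[...,1]-cy)<r)&(P[...,2]>lo)&(P[...,2]<.06)
    X=P[q]; k,l,s,cc=cv2.connectedComponentsWithStats(q.astype(np.uint8))
    for i in range(1,k):
        if s[i,4]>20:
            X=P[l==i]; rc=cv2.minAreaRect((X[:,:2]*1000).astype(np.float32)); print(n,s[i,4],np.percentile(X[:,2],[10,50,90]).round(4),np.round(rc[0],1),np.round(rc[1],1),round(rc[2],1))
fit("pens",.443,.320,.1,.0145);fit("rolls",.472,-.34,.08,.017);fit("stick",.642,.016,.045,.0105)
fit("eraser",.5546,.135,.03,.006);fit("sharp",.553,-.146,.03,.006)
```

```text
(420, 200, 3) (420, 240, 3) (420, 180, 3)
pens 342 [0.0176 0.0208 0.0237] [447.3 343.2] [ 22.  107.6] 80.7
pens 357 [0.0177 0.0211 0.0236] [439.1 297.4] [ 20.6 108.5] 78.8
rolls 191 [0.0213 0.0248 0.0275] [ 500.1 -329.4] [45.5 42.5] 87.3
rolls 201 [0.0213 0.0248 0.0278] [ 440.7 -345.7] [46.  42.1] 89.0
stick 149 [0.0122 0.0147 0.0175] [639.6  16.2] [57.6 18.3] 37.4
eraser 87 [0.0098 0.0128 0.0152] [555.5 135.2] [35.  17.8] 20.2
sharp 68 [0.0094 0.0125 0.0151] [ 553.3 -147. ] [25.8 16.4] 33.5
```

View pics/end.png

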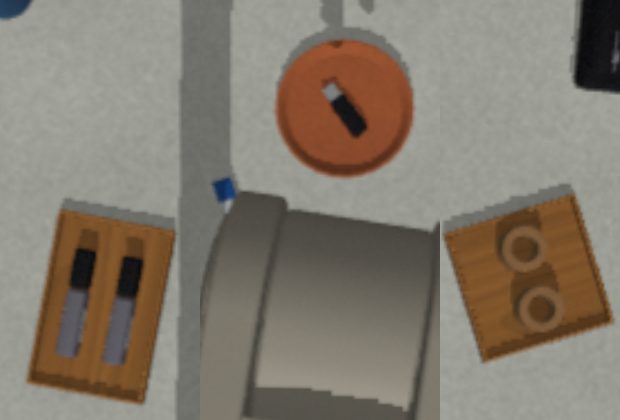

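The view shows both pens in the long tray, both rolls in the square tray, and the stick flat in the saucer. The heights match: pens 21 mm, rolls 25 mm, stick 15 mm. The eraser and sharpener haven't moved. I'm handing in.

```bash
python3 -c "
from workcell import env
print(env.hand_in())"
```

```text
the job is handed in; nothing more can be done
None
```

Handed in at about 34 s: both pens lie flat in the long tray, both rolls in the square tray and the stick in the saucer, with the eraser and sharpener untouched; the hand-in call returned no verdict.

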